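Take the slotted filter panel out of the fan unit

TASK

Take the slotted filter panel out of the fan unit for cleaning: swing the tab that holds it aside while the panel still sits in its frame, lift the panel straight out by its pull, and set it down flat on the low rimmed stand on the right, pull upward and well inside the rim, without dropping it. Leave the plain cover panel in its frame with its own tab closed over it.

Things in the scene. Friction and masses are not known exactly. Their poses are not given: they have to be found in the camera images.
- unit: Fan unit: low grey fixed case, 148 (x) x 194 (y) x 50 mm high; origin at the centre of its underside, x away from the robot, y left, z up (yaw up to 0.2 rad). Its top has two framed openings centred at x +15, y +47 mm (left) and y -47 (right), each with a panel flush with the top, 5 mm deep, 2 mm play. The tabs' pivots stand on the wide near rim at x -50, y +47 and -47 mm.
- left_tab (a joint): Left swing tab (unit y = +47 mm): flat steel tongue 14 mm wide, its end 33 mm from an upright pivot. rad: 0 = tongue along the unit's +x, over the panel's near edge, holding it (starts within 0.25 of that); grows anticlockwise from above; at 1.57 it lies along unit +y on the rim. Panel free beyond 1.1; end stop 1.75. Stiff (about 0.6 N at the post), stays where left.
- right_tab (a joint): Right swing tab (unit y = -47 mm): flat steel tongue 14 mm wide, its end 33 mm from an upright pivot. rad: 0 = tongue along the unit's +x, over the panel's near edge, holding it (starts within 0.25 of that); grows anticlockwise from above; at 1.57 it lies along unit +y on the rim. Panel free beyond 1.1; end stop 1.75. Stiff (about 0.6 N at the post), stays where left.
- left_post (a point): Centre of the upright round post by which the left tab is turned: 11 mm diameter, 28 mm tall (this point half-way up), 26 mm from the tab's pivot. Its foot (the tongue's top) is 14 mm below this point, the panel's top 18.5 mm below. It goes round with the tab and may turn between the fingers.
- right_post (a point): Centre of the upright round post by which the right tab is turned: 11 mm diameter, 28 mm tall (this point half-way up), 26 mm from the tab's pivot. Its foot (the tongue's top) is 14 mm below this point, the panel's top 18.5 mm below. It goes round with the tab and may turn between the fingers.
- filter_pull (a point): Centre of the pull in the middle of the filter panel: a level bar 50 mm long (x), 10 wide (y), 14 high on two legs; grip across its width. Panel: aluminium frame crossed by narrow bars with slots between, 90 (x) x 76 (y) x 5 mm, 100-200 g, its top 23 mm and underside 28 mm below this point. z up; x, y as the unit's while seated. In the left or the right opening.
- blank_pull (a point): Centre of the pull in the middle of the cover panel: a level bar 50 mm long (x), 10 wide (y), 14 high on two legs; grip across its width. Panel: plain closed aluminium plate (leave it), 90 (x) x 76 (y) x 5 mm, 100-200 g, its top 23 mm and underside 28 mm below this point. z up; x, y as the unit's while seated. In the left or the right opening.
- stand: Low grey metal stand on four legs, fixed on the desk to the right of the fan unit, over the heap of test leads: 170 (x) x 160 (y) mm outside, a flat top plate 90 mm above the desk with a rim all round, 4 mm thick and 14 mm high. Origin on the desk under its centre, z up (yaw up to 0.15 rad). A panel lying flat on it has its pull's centre 118 mm above the origin.

How it is judged:
By the outcome, as a careful person would: the job done as asked, in the order asked, and still so for the second after the job is handed in, with the robot touching nothing.
It also fails if it takes over 42 s, if anything falls off the work surface, if the arm or the gripper's body presses on something with over 40 N, if the wrist force passes 120 N, or if a joint passes its speed limit or range.

ROBOT

A 6-joint arm with a two-finger parallel gripper is mounted at the origin on a cart in front of the work surface, level with it; the furniture and walls round the work are solid. World frame = base frame: x ahead of the robot, y to its left, z up, the work surface at z = 0. Lengths are in mm, angles in rad, forces in N, time in s.
With the tool pointing down it reaches from about 350 to 1000 mm from the base axis. Payload 7.1 kg.
Tool frame: the origin (TCP) lies at the very end of the fingers, on their centre line; the grasp point (between the pads) lies 19 mm behind it (r.grasp_offset is the distance from the TCP to the grasp point, in mm); z points along the fingers, y is the direction in which the jaws open and shut (so a half turn about z gives the same grasp; the last joint's range is limited). The gripper opens to 85 mm and grips with 20 to 120 N. Pads are 22 mm wide; open, the fingers measure 114 mm over their backs; the gripper's body (76 mm by 85 mm) begins 54 mm behind the grasp point. The pads swing forward as they close: fully open they stand 13 mm farther back than shut.
Start: joints at [-1.168, 0.423, 1.63, -0, 1.089, -0.019], TCP at [255.892, -570.196, 231.319] pointing down, gripper open.
Joint ranges: [-3, 3], [-0.9, 2.11], [0.09, 2.58], [-1.31, 4.45], [0.11, 2.69], [-2.54, 2.54]. Speed limits (rad/s): [2.39, 2.39, 3.01, 3.14, 3.14, 3.14].

INTERFACE

Orientations are given as a unit quaternion [x, y, z, w].
In Python, from plant import r, vision gives the robot as it stands. Calls block until the motion is done:
- r.reach(position, orientation): joint-space move of the TCP to a pose.
- r.move_l(position, rotation=None, velocity=150, guard=None): straight line of the TCP; rotation=None keeps the orientation; velocity is the mean speed in mm/s. With guard (N) it stops when the force on the tool has changed by that much, and returns True; else False.
- r.movej(angles): joint-space move.
- r.ungrasp() and r.grasp(): open the fingers fully, or close them until they stop; the grip force is fixed at half the most.
- r.wait(seconds).
- r.ik(position, orientation): joint angles nearest the present ones, or None.
- r.state(): the state.
- vision.read_camera(name): name is "side" or "top"; returns a dict with "image" (420x560x3 uint8, blue, green, red), "range_z" (420x560 float32, mm along the optical axis (not along the pixel's ray), 0 where there is no reading), "fx", "fy", "cx", "cy" (pixels), "R" (3x3) and "t" (3): a world point X has camera coordinates R X + t. Camera axes: x right, y down, z forward; pixel columns grow to the right and rows downward; lengths in mm; the calibration is good to about 2 mm. A picture is of the moment at which its call begins.
A pose or a line that the arm cannot do raises r.MotionError and nothing moves.
- r.finish_job(): hands the job in, once; it reports no verdict.
The state is a dict: "time": time; "joint_pos": joint angles; "joint_vel": joint speeds; "tau": joint torques, N m; "position": TCP position; "tcp_rot": TCP orientation; "ft_force": force on the tool from outside, world axes, zero at the start; "moment": the same for the moment, N m; "opening": finger opening in mm.
Only numpy, scipy, OpenCV 4.12 (cv2) and the standard library are available. Lean on these libraries where they do the work, as an engineer would, in place of code of your own. Each camera call takes 0.05 s, during which the arm holds its last target.

## Working session

There is one attempt and no reset: what is moved stays moved. The work goes in short steps, each a Python script; the robot and the scene stay as the last script left them, time stands still between calls to the robot, and variables do not carry over. Pictures are saved under pics/ and viewed, and the job is handed in when it is done.

```bash
ls; mkdir -p pics; python3 - <<'E'
from plant import r, vision
import cv2, numpy as np
for n in("side","top"):
    d=vision.read_camera(n); cv2.imwrite(f"pics/{n}0.png",d["image"])
    np.savez(f"{n}0.npz",**d)
    print(n,d["fx"],d["cx"],d["cy"],(-d["R"].T@d["t"]).round(0),d["R"].round(3).tolist(),(d["range_z"]>0).mean())
print(r.state())
E
```

```text
pics
side 535.6429079418496 273.941948320279 206.25939725922487 [ -4. 920. 516.] [[-0.881, -0.474, -0.003], [-0.18, 0.341, -0.923], [0.438, -0.812, -0.386]] 0.9957525510204082
top 487.08816764939286 273.32364605332265 207.2141543404774 [ 445.  -15. 1073.] [[-0.008, -1.0, -0.001], [-0.998, 0.008, -0.068], [0.068, 0.001, -0.998]] 0.9958503401360544
{'time': 0.1, 'joint_pos': array([-1.16801993e+00,  4.23783661e-01,  1.63063470e+00, -2.06511015e-05,
        1.08860365e+00, -1.89666219e-02]), 'joint_vel': array([ 0.00124131, -0.00080612, -0.00392972, -0.00157278,  0.00099072,
       -0.00095896]), 'tau': array([ 1.26306746e-03, -5.58428478e+01, -2.82444638e+01,  1.95804409e-05,
        3.08790994e-03,  7.67261071e-06]), 'position': array([ 255.6821586 , -569.74948645,  230.60311306]), 'tcp_rot': array([ 9.77847615e-01,  2.09316819e-01, -1.45287451e-04, -6.99817250e-04]), 'ft_force': array([0.87441144, 0.44885356, 0.21159764]), 'moment': array([0.02465364, 0.03898649, 0.00895253]), 'opening': 85.51409195579434}
```

View pics/top0.png

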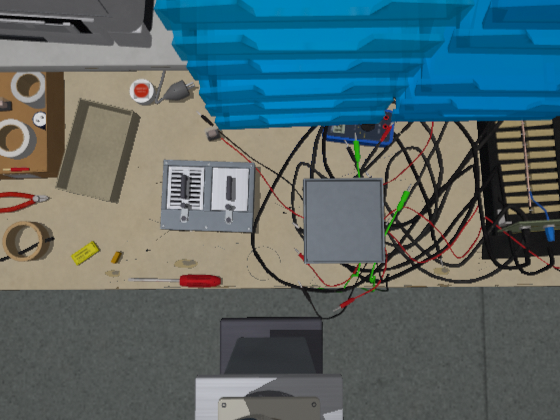

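View pics/side0.png

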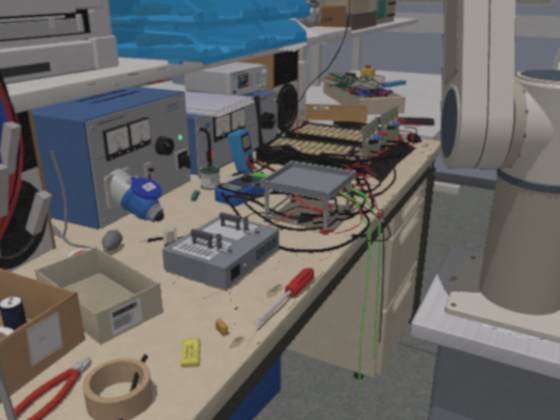

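The filter (slotted) is in the left opening, around (186,188) in the top view, with the plain cover at (230,188) and the stand at (344,221). Next I'll zoom in and measure.

```bash
cat > h.py <<'E'
import numpy as np, cv2
def load(n): return dict(np.load(n+".npz"))
def cloud(d):
    v,u=np.mgrid[0:420,0:560]; z=d["range_z"]
    c=np.stack([(u-d["cx"])/d["fx"]*z,(v-d["cy"])/d["fy"]*z,z],-1)
    return (c-d["t"])@d["R"]
def ray(d,u,v,z):
    o=-d["R"].T@d["t"]; k=d["R"].T@np.array([(u-d["cx"])/d["fx"],(v-d["cy"])/d["fy"],1])
    return o+k*(z-o[2])/k[2]
def proj(d,X):
    c=d["R"]@np.asarray(X,float)+d["t"]; return np.array([c[0]/c[2]*d["fx"]+d["cx"],c[1]/c[2]*d["fy"]+d["cy"]])
E
python3 - <<'E'
from h import *
d=load("top0"); P=cloud(d); Z=P[...,2]
im=d["image"][145:280,140:410]; im=cv2.resize(im,None,fx=2.9,fy=2.9,interpolation=cv2.INTER_CUBIC); cv2.imwrite("pics/topz.png",im)
s=load("side0"); im=s["image"][150:290,150:370]; cv2.imwrite("pics/sidez.png",cv2.resize(im,None,fx=3.6,fy=3.6,interpolation=cv2.INTER_CUBIC))
def rect(roi,lo,hi,name):
    m=np.zeros(Z.shape,np.uint8); a,b,c,e=roi
    m[a:b,c:e]=((Z[a:b,c:e]>lo)&(Z[a:b,c:e]<hi))*255
    m=cv2.morphologyEx(m,cv2.MORPH_OPEN,np.ones((3,3)))
    n,l,st,ce=cv2.connectedComponentsWithStats(m); k=1+np.argmax(st[1:,4]); q=P[l==k]
    zz=np.median(q[:,2]); 
    (cx,cy),(w,h),an=cv2.minAreaRect(q[:,:2].astype(np.float32)); print(name,cx,cy,w,h,an,zz,len(q))
rect((145,245,150,270),38,62,"unit")
rect((160,280,290,400),80,115,"stand")
m=(Z>55)&(Z<100); m[:145]=0;m[245:]=0;m[:,:150]=0;m[:,270:]=0
n,l,st,ce=cv2.connectedComponentsWithStats(m.astype(np.uint8))
for k in range(1,n):
    q=P[l==k]; print(st[k],ce[k].round(1),np.median(q,0).round(1),q[:,2].max().round(1))
print("overhead z by row at cols 190,340"); 
for v in range(0,180,12): print(v,P[v,190].round(0),P[v,230].round(0),P[v,340].round(0))
E
```

```text
unit 540.9686889648438 125.21033477783203 194.68362426757812 148.2857666015625 87.60582733154297 48.43383500567775 5438
stand 483.960693359375 -154.50433349609375 170.2508544921875 160.41758728027344 0.08344130963087082 89.0560208256216 6816
[180 175   8  24 134] [183.3 186.4] [558.  170.4  78.1] 82.8
[226 176   6  25 127] [228.7 188.2] [551.4  76.4  77.6] 82.5
[180 203   8   6  37] [183.6 205.4] [518.5 169.7  78.9] 82.8
[225 204   7   8  32] [228. 207.] [513.8  78.1  80.9] 84.4
[230 211   2   2   3] [230.7 211.3] [507.   74.2  56.1] 56.7
[183 213   1   1   1] [183. 213.] [503.7 174.7  55.1] 55.1
[228 213   2   2   2] [228.5 213.5] [501.9  79.5  55.2] 55.3
[182 215   1   1   1] [182. 215.] [499.6 176.8  55.1] 55.1
[184 215   1   1   1] [184. 215.] [499.5 172.5  55.6] 55.6
[181 217   2   2   4] [181.5 217.5] [494.3 177.6  56.2] 58.1
[182 217   5   5  11] [183.9 218.8] [491.1 172.4  56. ] 57.5
[227 216   5   7  16] [228.9 219.2] [488.3  78.4  56.4] 58.7
overhead z by row at cols 190,340
0 [627.  47. 716.] [625.  16. 720.] [634. -69. 700.]
12 [619.  47. 713.] [619.  17. 712.] [620. -67. 709.]
24 [616.  50. 700.] [615.  18. 700.] [616. -69. 698.]
36 [625.  57. 655.] [625.  22. 654.] [629. -76. 643.]
48 [616.  58. 651.] [617.  23. 647.] [617. -76. 645.]
60 [613.  62. 631.] [614.  25. 628.] [632. -86. 576.]
72 [619.  70. 581.] [619.  29. 579.] [619. -85. 577.]
84 [788. 166.  27.] [628.  35. 513.] [626. -94. 516.]
96 [770. 170.   0.] [613.  35. 516.] [614. -94. 509.]
108 [743. 171.  -2.] [615.  40. 457.] [ 616. -102.  448.]
120 [716. 171.  -3.] [ 445.  -15. 1073.] [ 616. -111.  386.]
132 [687. 170.   3.] [688.  81.  -2.] [ 677. -159.   36.]
144 [660. 170.   2.] [660.  81.  -0.] [ 657. -164.    3.]
156 [634. 170.  -2.] [633.  81.  -1.] [ 631. -163.    1.]
168 [600. 162.  49.] [599.  77.  47.] [ 604. -163.   -0.]
```

View pics/topz.png

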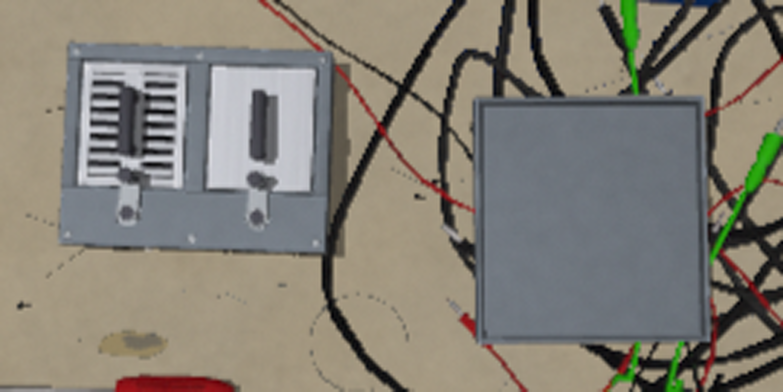

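View pics/sidez.png

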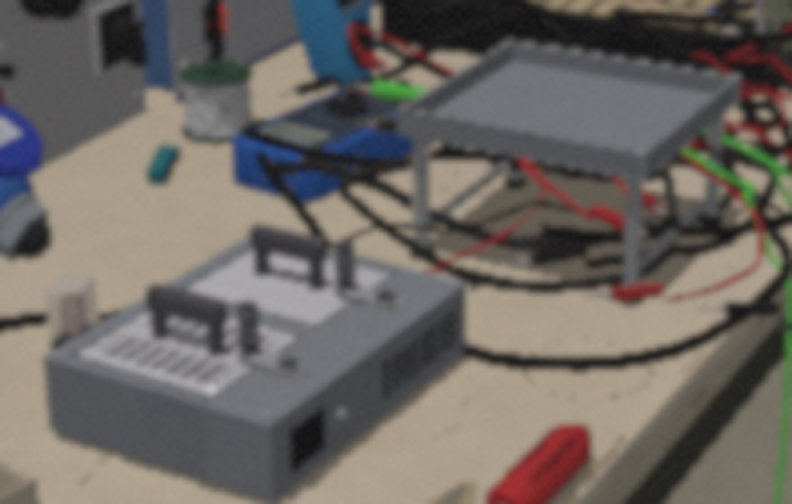

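```bash
cat >> h.py <<'E'
def tp(a): return np.array([np.cos(a/2),np.sin(a/2),0,0])
E
python3 - <<'E'
from h import *
d=load("top0"); s=load("side0"); P=cloud(d); Z=P[...,2]
# unit top edges by colour-free silhouettes: fit yaw from range mask edges (left/right/near/far) using rays at z=50
m=np.zeros(Z.shape,np.uint8); m[150:240,150:262]=((Z[150:240,150:262]>35))*255
m=cv2.morphologyEx(m,cv2.MORPH_CLOSE,np.ones((5,5)))
c=max(cv2.findContours(m,0,cv2.CHAIN_APPROX_NONE)[0],key=cv2.contourArea)
q=np.array([ray(d,u,v,50)[:2] for u,v in c[:,0]],np.float32); print("unit",cv2.minAreaRect(q))
for n,lo in (("filter",(170,200,175,195)),("blank",(170,202,220,240)),("lpost",(200,211,175,195)),("rpost",(200,212,220,240))):
    a,b,e,f=lo; sub=P[a:b,e:f].reshape(-1,3); g=d["image"][a:b,e:f].reshape(-1,3).max(1)
    k=sub[:,2]>74; t=sub[k]; print(n,k.sum(),t.mean(0).round(1),((t.min(0)+t.max(0))/2).round(1),np.ptp(t,axis=0).round(1))
    (x,y),wh,an=cv2.minAreaRect(t[:,:2].astype(np.float32)); print("   rect",x,y,wh,an)
# stand
m=np.zeros(Z.shape,np.uint8); m[160:280,290:400]=(Z[160:280,290:400]>80)*255
m=cv2.morphologyEx(m,cv2.MORPH_OPEN,np.ones((5,5)))
c=max(cv2.findContours(m,0,cv2.CHAIN_APPROX_NONE)[0],key=cv2.contourArea)
q=np.array([ray(d,u,v,104)[:2] for u,v in c[:,0]],np.float32); print("stand",cv2.minAreaRect(q))
# overlay of the model unit pose
yaw=-0.04;o=np.array([541,125,0]);R=np.array([[np.cos(yaw),-np.sin(yaw),0],[np.sin(yaw),np.cos(yaw),0],[0,0,1]])
pts=[[x,y,50] for x in(-74,74) for y in(-97,97)]+[[15,47,80],[15,-47,80],[-50,47,58],[-50,-47,58],[-24,47,82.5],[-24,-47,82.5],[-10,47,80],[40,47,80],[-10,-47,80],[40,-47,80]]
for dd,n,(a,b,e,f),k in((d,"t",(150,240,150,270),6.6),(s,"s",(195,290,155,290),5.9)):
    im=cv2.resize(dd["image"][a:b,e:f],None,fx=k,fy=k,interpolation=cv2.INTER_CUBIC)
    for p in pts:
        u,v=proj(dd,R@p+o); cv2.circle(im,(int((u-e+.5)*k),int((v-a+.5)*k)),3,(0,0,255),-1)
    cv2.imwrite(f"pics/ov{n}.png",im)
E
```

```text
unit ((542.44091796875, 126.86033630371094), (199.25831604003906, 163.7681121826172), 87.32926177978516)
filter 115 [555.3 167.6  95.7] [512.9  81.1 573.5] [135.9 192.2 998.5]
   rect 497.53973388671875 91.19717407226562 (233.00392150878906, 42.82315444946289) 53.25215530395508
blank 115 [550.7  74.8 104. ] [511.5  33.9 573.4] [133.1  97.8 998.8]
   rect 503.0882873535156 44.002838134765625 (162.07513427734375, 33.758323669433594) 33.660953521728516
lpost 26 [515.7 163.8 118.5] [483.9  80.8 574.5] [ 77.8 191.6 996.6]
   rect 485.0069274902344 79.67364501953125 (205.26536560058594, 9.751087188720703) 69.8009033203125
rpost 27 [511.9  75.3 117.9] [482.4  34.6 574.4] [ 74.9  99.2 996.8]
   rect 479.5433044433594 35.2997932434082 (121.63589477539062, 9.218659400939941) 51.162452697753906
stand ((483.8144226074219, -153.71099853515625), (169.47238159179688, 160.51148986816406), 0.060584381222724915)
```

View pics/ovt.png

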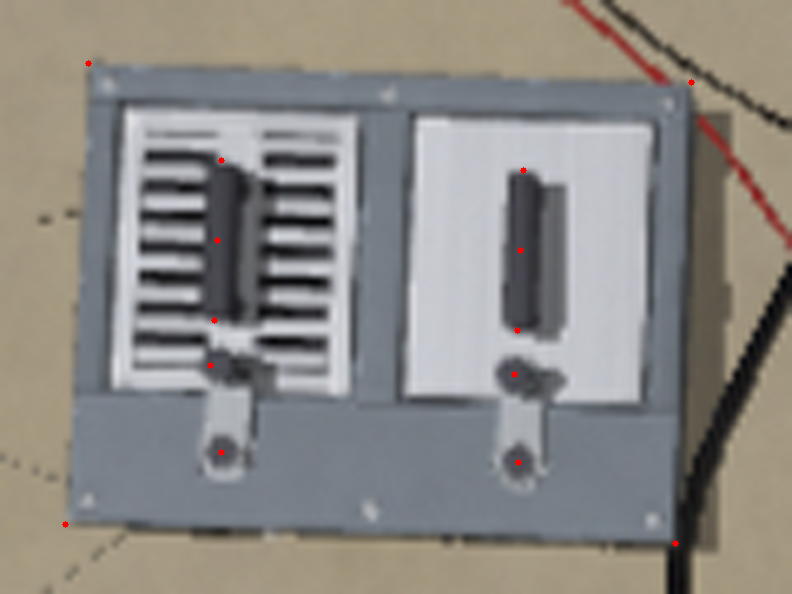

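View pics/ovs.png

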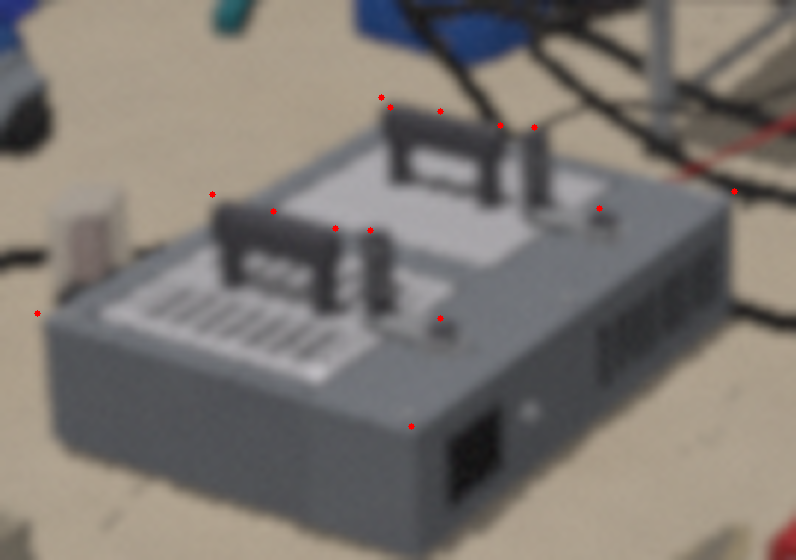

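The filter is in the left frame. The unit comes out at about (541,125) with yaw -0.04, and the pivots line up with the overlay. The left post is at about (518.5,170), so the tab sits at about -0.13. The filter pull is at about (557.7,170.4) and the stand at about (484,-154) with yaw about 0. The sizes and heights I measured match the ones given. Next I check IK, then move to the post.

```bash
cat >> h.py <<'E'
YAW=-0.04; PIV=np.array([492.9,174.0]); 
def arc(th,z,rad=25.0):
    a=YAW+th; return np.array([PIV[0]+rad*np.cos(a),PIV[1]+rad*np.sin(a),z]),tp(a)
E
python3 - <<'E'
from plant import r, vision
from h import *
for k in (0,np.pi,-np.pi):
    for th in(-.13,.7,1.45):
        p,_=arc(th,60); print(k,th,r.ik(p,tp(YAW+th+k)))
print(r.ik([557.7,170.4,56],tp(YAW)),r.ik([484,-154,101],tp(0)))
p,_=arc(-.13,60,24)
r.reach([430,-20,210],tp(0)); print(r.state()["time"])
r.reach([p[0],p[1],130],tp(YAW-.13)); s=r.state(); print(s["time"],s["position"],s["joint_pos"])
for n in("side","top"):
    d=vision.read_camera(n); cv2.imwrite(f"pics/{n}1.png",d["image"])
E
```

```text
0 -0.13 [ 2.95123646e-01  5.65528266e-01  1.90038096e+00 -4.44089210e-16
  6.75683428e-01  2.03591997e+00]
0 0.7 [ 3.31998045e-01  5.67339419e-01  1.89632020e+00 -4.44089210e-16
  6.77933036e-01  1.24279437e+00]
0 1.45 [ 3.58122824e-01  5.56101968e-01  1.92155640e+00 -4.44089210e-16
  6.63934283e-01  5.18919151e-01]
3.141592653589793 -0.13 [ 2.95123646e-01  5.65528266e-01  1.90038096e+00 -4.44089210e-16
  6.75683428e-01 -1.10567268e+00]
3.141592653589793 0.7 [ 3.31998045e-01  5.67339419e-01  1.89632020e+00 -4.44089210e-16
  6.77933036e-01 -1.89879828e+00]
3.141592653589793 1.45 None
-3.141592653589793 -0.13 [ 2.95123646e-01  5.65528266e-01  1.90038096e+00 -4.44089210e-16
  6.75683428e-01 -1.10567268e+00]
-3.141592653589793 0.7 [ 3.31998045e-01  5.67339419e-01  1.89632020e+00 -4.44089210e-16
  6.77933036e-01 -1.89879828e+00]
-3.141592653589793 1.45 None
[ 2.76124358e-01  6.11062749e-01  1.81416532e+00 -4.44089210e-16
  7.16364588e-01  1.88692069e+00] [-3.31484299e-01  4.54697094e-01  1.96932043e+00 -4.44089210e-16
  7.17575132e-01  1.23931203e+00]
2.175
3.0667 [516.34290553 169.08230344 130.04070346] [ 2.94714046e-01  4.47580802e-01  1.87906482e+00 -4.00681119e-04
  8.15634374e-01  2.03558230e+00]
```

```bash
python3 - <<'E'
import cv2
a=cv2.imread("pics/side1.png"); cv2.imwrite("pics/side1z.png",cv2.resize(a[100:290,130:380],None,fx=3.1,fy=3.1))
E
```

```text
(no output)
```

View pics/side1z.png

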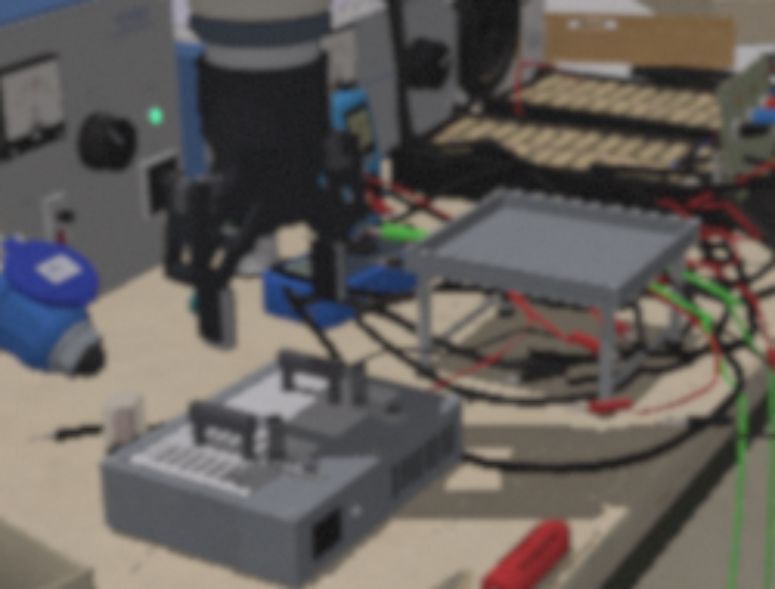

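View pics/top1.png

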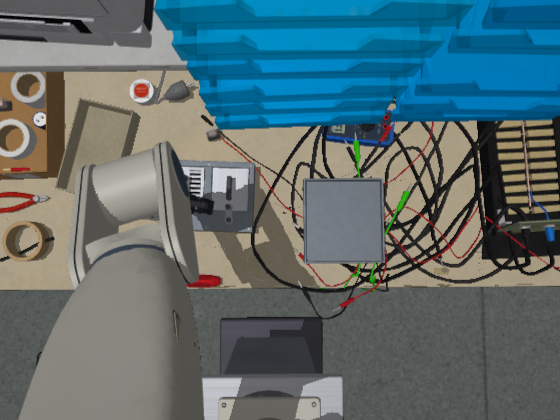

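The side view shows the open fingers straddling the left post at about (275,435) in the zoomed picture, and nothing is in the way. Now I go down, grip the post and turn the tab.

```bash
python3 - <<'E'
from plant import r, vision
from h import *
p,q=arc(-.13,60,24)
print(r.move_l(p,q,velocity=80,guard=8)); s=r.state(); print(s["position"],s["ft_force"])
r.grasp(); s=r.state(); print("grip",s["time"],s["opening"],s["ft_force"].round(1),s["moment"].round(2))
for n in("side",):
    d=vision.read_camera(n); cv2.imwrite(f"pics/{n}2.png",cv2.resize(d["image"][150:290,150:330],None,fx=4,fy=4))
E
```

```text
False
[516.89282778 170.09931539  60.31853992] [ 0.60026339 -0.78848815 -0.46500555]
grip 4.8833 8.63716576753431 [-0.1 -0.1  3.4] [-0.01  0.09 -0.02]
```

View pics/side2.png

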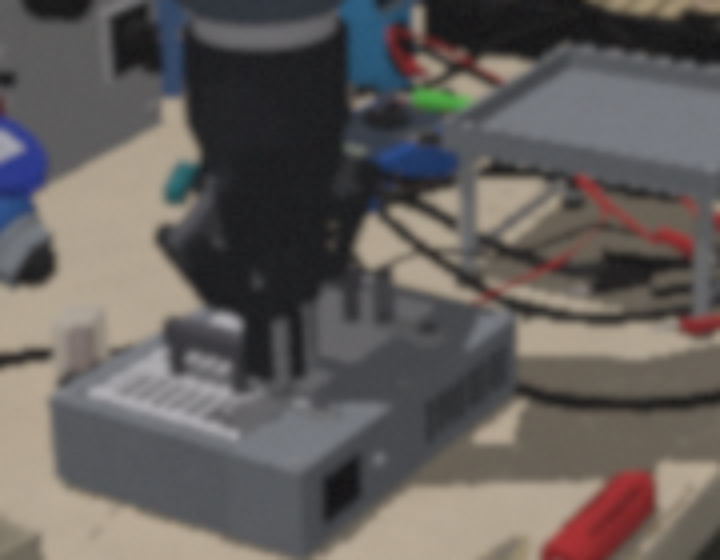

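The fingers are closed on the post at about (280,350), with an opening of 8.6 mm against the post's 11. Now the arc.

```bash
python3 - <<'E'
from plant import r, vision
from h import *
for th in np.linspace(-.13,1.5,8)[1:]:
    p,q=arc(th,60,24); r.move_l(p,q,velocity=50); s=r.state(); print(round(th,2),s["time"],round(s["opening"],1),s["ft_force"].round(1),s["moment"].round(2))
d=vision.read_camera("side"); cv2.imwrite(f"pics/side3.png",cv2.resize(d["image"][150:290,150:330],None,fx=4,fy=4))
E
```

```text
0.1 5.3167 8.8 [1.5 1.1 3.7] [ 0.18 -0.08  0.04]
0.34 5.7 8.9 [1.7 2.8 2.9] [ 0.42 -0.31 -0.02]
0.57 6.0833 8.9 [3.4 4.5 2.1] [ 0.77 -0.48 -0.1 ]
0.8 6.4667 8.2 [4.1 7.1 1.9] [ 1.08 -0.54 -0.03]
1.03 6.85 9.0 [2.3 9.8 1.7] [ 1.45 -0.48 -0.05]
1.27 7.2333 8.5 [ 2.7 10.9  3.1] [ 1.88 -0.33 -0.1 ]
1.5 7.6167 8.3 [ 0.5 14.2  2. ] [ 2.33 -0.08 -0.02]
```

View pics/side3.png

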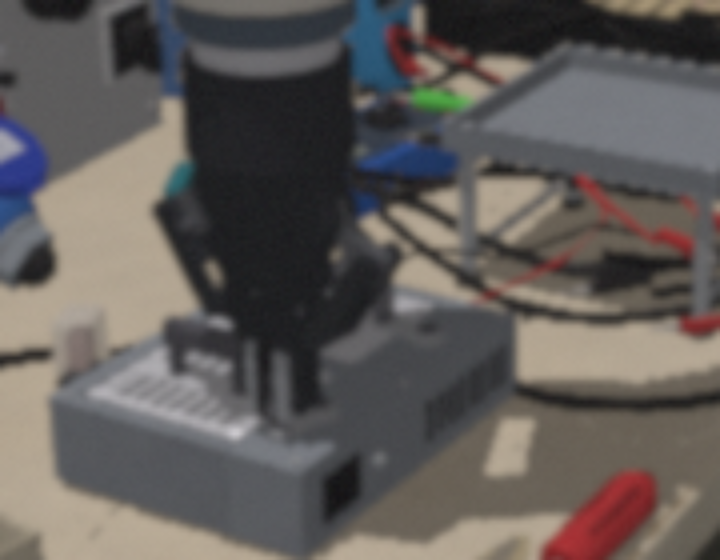

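The tab has followed to about 1.5. The 14 N sideways load is radial, from a small error in the arc's centre. I'll release, rise and look.

```bash
python3 - <<'E'
from plant import r, vision
from h import *
r.ungrasp(); s=r.state(); print(s["time"],s["ft_force"].round(1))
p=s["position"]; r.move_l([p[0],p[1],150],velocity=150)
r.reach([430,60,190],tp(YAW)); print(r.state()["time"])
for n in("side","top"):
    d=vision.read_camera(n); np.savez(f"{n}4.npz",**d)
    a,b,e,f,k=(150,240,150,270,6.6) if n=="top" else (150,290,150,330,4)
    cv2.imwrite(f"pics/{n}4.png",cv2.resize(d["image"][a:b,e:f],None,fx=k,fy=k,interpolation=cv2.INTER_CUBIC))
E
```

```text
8.3917 [-0.8 -0.3 -0.3]
10.2917
```

View pics/top4.png

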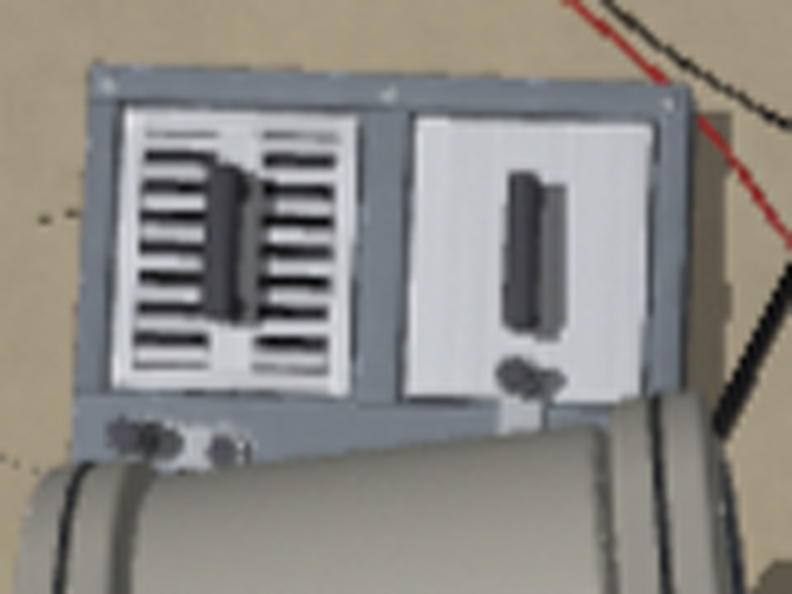

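View pics/side4.png

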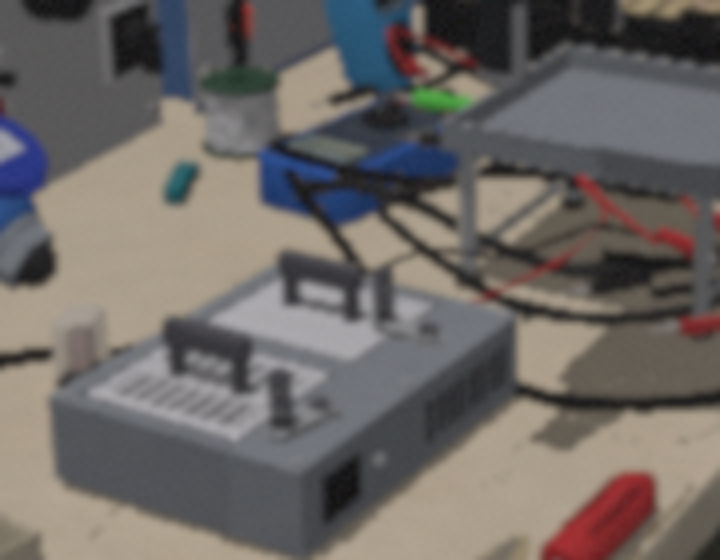

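The left tab now lies along unit +y on the rim, with its post at (120,435) and its pivot at (221,450), which puts it at about 1.5. The panel is still seated and the right tab is untouched. Next I grasp the pull.

```bash
python3 - <<'E'
from plant import r, vision
from h import *
q=tp(YAW)
r.reach([557.5,170.2,130],q)
print(r.move_l([557.5,170.2,57],q,velocity=90,guard=8)); s=r.state(); print(s["position"],s["ft_force"].round(1))
r.grasp(); s=r.state(); print("grip",s["time"],s["opening"],s["ft_force"].round(1),s["moment"].round(2))
d=vision.read_camera("side"); cv2.imwrite(f"pics/side5.png",cv2.resize(d["image"][150:290,150:330],None,fx=4,fy=4))
E
```

```text
False
[557.8871408  170.32213785  57.38867488] [-0.4 -0.2  0.5]
grip 12.7833 9.04892797150303 [-0.8  1.5  3.9] [ 0.42  0.11 -0.01]
```

View pics/side5.png

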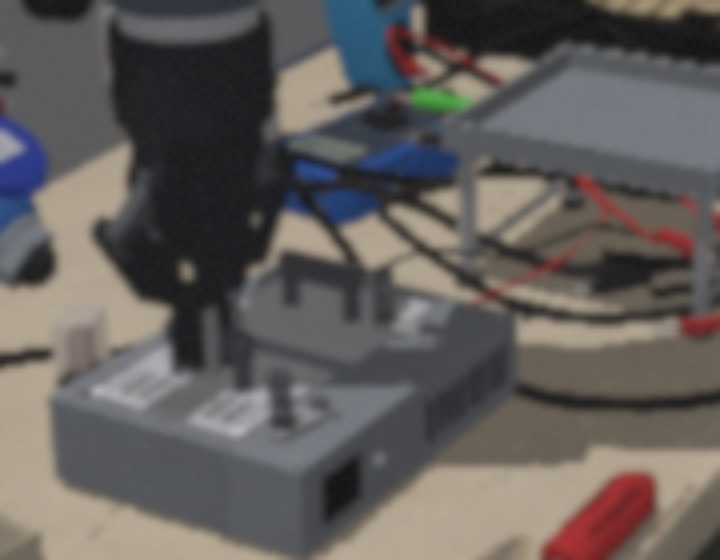

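The grip is on the pull bar with little side force (1.5 N). Lifting straight up.

```bash
python3 - <<'E'
from plant import r, vision
from h import *
for z,v in((62,15),(70,25),(155,100)):
    g=r.move_l([557.5,170.2,z],velocity=v,guard=20); s=r.state(); print(g,s["time"],s["position"].round(1),s["opening"],s["ft_force"].round(1),s["moment"].round(2))
    if g: break
d=vision.read_camera("side"); np.savez("side6.npz",**d); cv2.imwrite(f"pics/side6.png",cv2.resize(d["image"][120:290,130:350],None,fx=3.5,fy=3.5))
E
```

```text
False 13.3167 [557.3 170.3  61.9] 8.500759178239006 [-0.5  3.3 -1.3] [ 0.74  0.16 -0.04]
False 13.7833 [557.7 170.   70.3] 8.876619643722636 [-0.2  0.8 -2.1] [-0.   -0.06  0.03]
False 14.7833 [557.  170.1 154.4] 8.69502483723675 [ 0.5 -0.8 -0.8] [ 0.01 -0.03  0.  ]
```

View pics/side6.png

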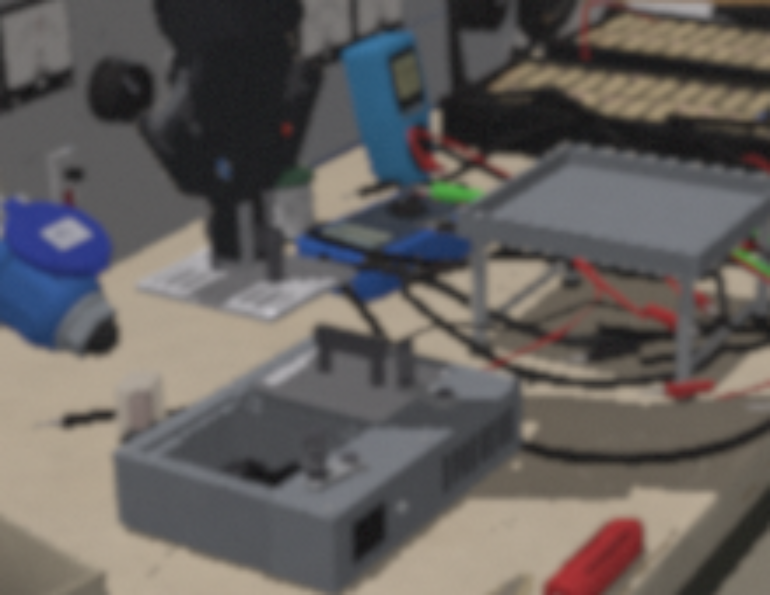

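The panel is out and level, held under the fingers at about (240,275). Now the move to the stand.

```bash
python3 - <<'E'
from plant import r, vision
from h import *
r.move_l([520,10,170],tp(0),velocity=180)
r.move_l([484,-154,165],tp(0),velocity=180); s=r.state(); print(s["time"],s["position"],s["opening"])
for n in("side","top"):
    d=vision.read_camera(n); cv2.imwrite(f"pics/{n}7.png",d["image"])
r.move_l([484,-154,112],velocity=100)
s=r.state(); print(s["ft_force"].round(1))
E
```

```text
16.9833 [ 484.09276485 -153.36089304  164.96095878] 8.788224117258443
[-0.4 -0.1 -2.5]
```

View pics/side7.png

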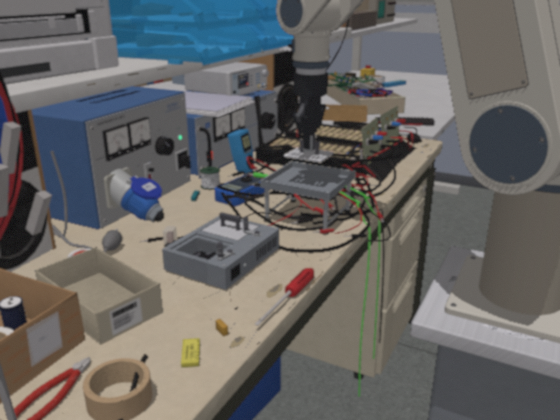

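View pics/top7.png

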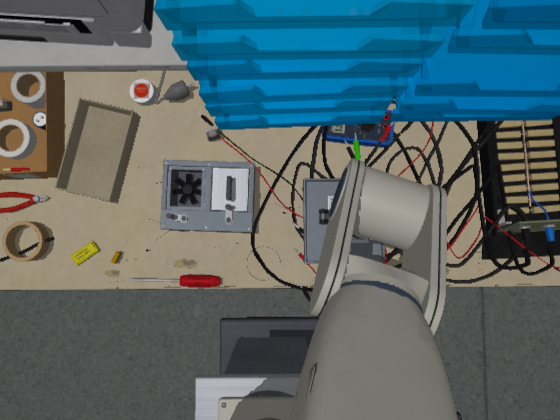

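The panel hangs level over the stand at (308,155) in the side view, and the left opening is empty with the fan showing at (186,187) in the top view. Lowering it onto the plate.

```bash
python3 - <<'E'
from plant import r, vision
from h import *
g=r.move_l([484,-154,99],velocity=15,guard=5); s=r.state(); print(g,s["time"],s["position"].round(1),s["ft_force"].round(1),s["moment"].round(2),s["opening"])
d=vision.read_camera("side"); cv2.imwrite(f"pics/side8.png",cv2.resize(d["image"][110:240,230:390],None,fx=4.5,fy=4.5))
E
```

```text
True 18.4167 [ 484.  -154.   102.3] [-0.9 -0.1  4.9] [0.04 0.04 0.02] 8.873848701405109
```

View pics/side8.png

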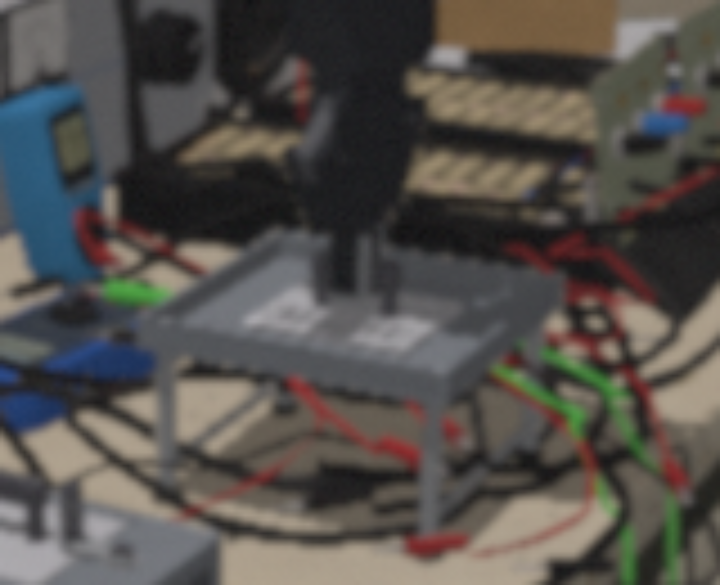

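Contact came at TCP z 102.3, where I expected 102, and the panel lies flat near the middle of the stand. Release, retreat and check.

```bash
python3 - <<'E'
from plant import r, vision
from h import *
r.ungrasp(); r.move_l([484,-154,175],velocity=100)
r.reach([300,-480,230],tp(-.8)); r.wait(.3); s=r.state(); print(s["time"],s["ft_force"].round(1),s["opening"])
for n in("side","top"):
    d=vision.read_camera(n); np.savez(f"{n}9.npz",**d)
    a,b,e,f,k=(145,280,140,410,2.9) if n=="top" else (110,290,150,390,3.3)
    cv2.imwrite(f"pics/{n}9.png",cv2.resize(d["image"][a:b,e:f],None,fx=k,fy=k,interpolation=cv2.INTER_CUBIC))
P=cloud(d); q=P[165:280,295:400].reshape(-1,3); ok=(q[:,2]>112)&(q[:,2]<150)
print("pull",ok.sum(),np.median(q[ok],0),np.ptp(q[ok],axis=0))
m=np.zeros((420,560),np.uint8); m[165:280,300:395]=(d["image"][165:280,300:395].min(2)>165)*255
ys,xs=np.nonzero(m); w=np.array([ray(d,u,v,95)[:2] for u,v in zip(xs,ys)],np.float32); print(cv2.minAreaRect(w))
E
```

```text
21.7833 [-1.   0.2  0.6] 85.42211232374846
pull 128 [ 482.61588147 -153.89966823  123.43758285] [47.03906563 10.59613766 10.50826002]
((483.9046630859375, -154.8410186767578), (74.31822204589844, 86.38822937011719), 89.54208374023438)
```

View pics/top9.png

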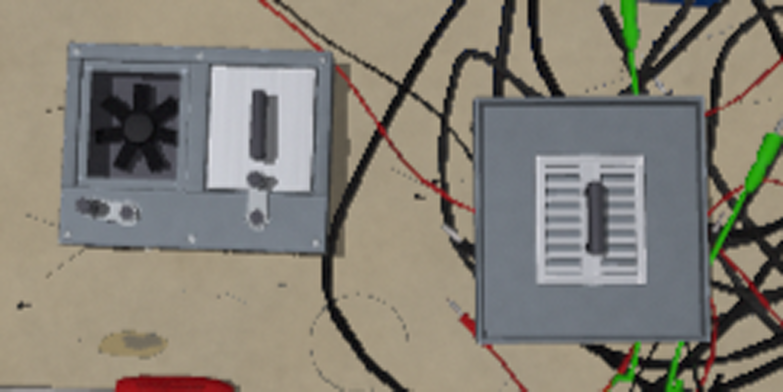

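View pics/side9.png

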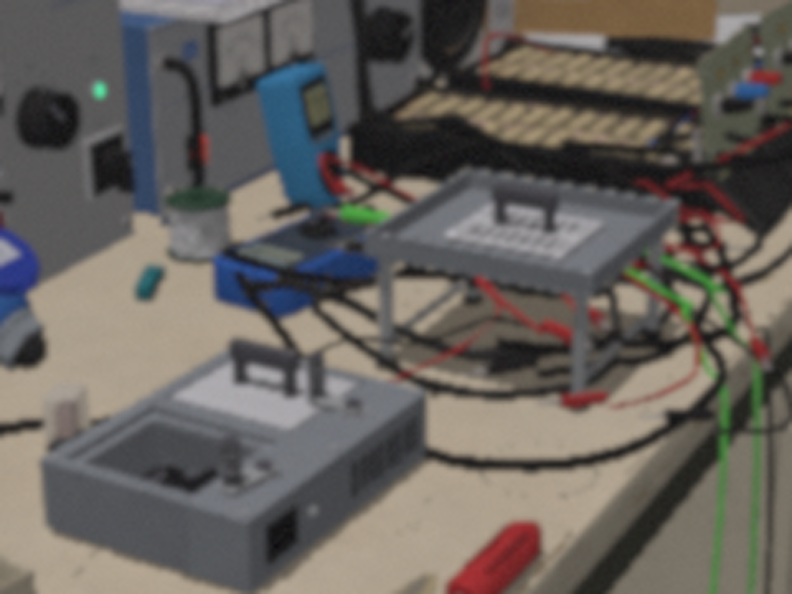

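Both views show the filter flat in the middle of the stand with its pull up, at (590,220) in the top view. The cover is still seated under its closed tab, at (260,195), and the left tab is open. Handing in.

```bash
python3 - <<'E'
from plant import r
r.finish_job(); print(r.state()["time"])
E
```

```text
the job is handed in; nothing more can be done
the job is handed in; nothing more can be done
```

The filter panel is out of the fan unit and lying flat on the stand with its pull up, and the job is handed in. It took about 22 s of the 42 s allowed.

- **What I did:** The slotted filter was in the left opening. I gripped the left post and turned its tab to about 1.5 rad while the panel was still seated. Then I lifted the panel straight out by its pull and lowered it onto the stand until it touched, before letting go.
- **Final position:** The last pictures put the panel centre at about (484, -155), against a stand centre of (484, -154), so it is well inside the rim. Its pull's top measured about 123 mm high by the range reading, where 125 mm was expected. The range readings here run about 2 mm low.
- **Everything else:** The plain cover is still in its frame with its own tab closed over it. The robot was clear of everything when I handed in.
- **Where readings disagreed:**
  - While turning the tab, a side force built up to about 14 N, probably because my arc was slightly off the true pivot. It went away when I released the post.
  - The finger opening read about 2 mm under the post's width and about 1 mm under the pull's. Both grips held.

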